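# Catch a pair of brake pads from the gravity chute

### The arm

A 6-joint arm with a two-finger parallel gripper is mounted at the origin on a cart in front of the work surface, level with it; the furniture and walls round the work are solid. World frame = base frame: x ahead of the robot, y to its left, z up, the work surface at z = 0. Lengths are in m, angles in rad, forces in N, time in s.
With the tool pointing down it reaches from about 0.35 to 0.775 m from the base axis. Payload 7.3 kg.
Tool frame: the origin (TCP) lies at the very end of the fingers, on their centre line; the grasp point (between the pads) lies bot.pinch_z behind it (bot.pinch_z is the distance from the TCP to the grasp point, in m); z points along the fingers, y is the line along which they close (so a half turn about z gives the same grasp; the last joint's range is limited). The gripper opens to 92 mm and grips with 3 to 60 N. Pads are 19 mm wide; open, the fingers measure 130 mm over their backs; the gripper's body (75 mm by 190 mm) begins 47 mm behind the grasp point.
Start: joints at [-1.39, 0.342, 1.524, -0, 1.275, -0.146], TCP at [0.169, -0.497, 0.227] pointing down, gripper open.
Joint ranges: [-2.53, 2.53], [-0.77, 2.02], [0.04, 2.7], [-1, 4.14], [0.28, 2.66], [-3.11, 3.11]. Speed limits (rad/s): [2.57, 2.57, 3.14, 3.14, 3.14, 3.14].

### API

Orientations are given as a rotation vector (axis times angle).
In Python, from cell import read_state, viewer, order, bot gives the robot as it stands.
- The arm moves only by the tool jog_arm, never from a script. Its argument "motion" is a list of rows, each an object with "fingers": the opening, from 0 (shut) to 1 (fully open); "offset": the shift along the tool's x, y, z normalised to -1 to 1, where 1 is 0.04 m, a list of three; "turn": the turn about the tool's z normalised to -1 to 1, where 1 is 4 degrees. A call has 1 to 12 rows; each row shifts and turns the commanded pose from where the row before left it, along the tool's axes as they then stand; what a row does not reach is not made up. A row lasts 1/12 s, in which the tool goes at most 41.7 mm and 7.16 degrees, less where a joint would pass 70% of its speed; a pose out of reach is approached as far as the arm can. A call with a number of a shift or a turn outside -1 to 1 is refused whole. A call with a gripper value outside its range is refused whole. The fingers move at their own pace and stop on an object; "squeeze" is the grip in N (left out, the last holds). Time passes only in rows, so rows that do not move let the fingers close. It gives the time, the measured TCP pose, the force, the opening and the grip force at its end, in the units of the state.
- read_state(): the state, without advancing time (a new reading comes with each control period).
- viewer.camera(name): name is "scene" or "top" or "wrist"; returns a dict with "img" (480x640x3 uint8, blue, green, red), "depth" (480x640 float32, m along the optical axis (not along the pixel's ray), 0 where there is no reading), "fx", "fy", "cx", "cy" (pixels), "R" (3x3) and "t" (3): a world point X has camera coordinates R X + t; the wrist camera has in their place "T_tool_cam" (4x4, takes a point from camera to tool coordinates, whose origin is the TCP and whose axes are the flange's). Camera axes: x right, y down, z forward; pixel columns grow to the right and rows downward; lengths in m; the calibration is good to about 2 mm. The wrist camera is an equidistant fisheye: a pixel r from the principal point sees the ray r / f radians off the axis. A picture is of the moment at which its call begins: read the wrist's pose just before it.
- order.hand_in(): hands the job in; it is judged then, once.
The state is a dict: "time_s": time; "q": joint angles; "joint_vel": joint speeds; "tau": joint torques, N m; "eef_pos": TCP position; "tool_rot": TCP orientation; "wrist_force": force on the tool from outside, world axes, zero at the start; "wrist_torque": the same for the moment, N m; "grip_width": opening from 0.0 (shut) to 1.0 (fully open); "grasp_force": force on a finger pad.
Only numpy, scipy, OpenCV 4.12 (cv2) and the standard library are available. Lean on these libraries where they do the work, as an engineer would, in place of code of your own. Each camera call takes 0.05 s, during which the arm holds its last target. There are 200 camera calls.

### The job

Take the steel pan by its red handle, hold it up under the mouth of the parts chute and press its far rim against the black rubber of the yellow gate, away from you, until the gate has slid aside and both brake pads have slid down into the pan you are holding. Then draw the pan back toward you and set it down flat on the open bench with both pads in it, and let go.

Things in the scene. Friction and masses are not known exactly. Their poses are not given: they have to be found in the camera images.
- chute: Fixed stand. Origin: on the bench under the drop point; z up. Trough, 40 mm wide, rises 36° to +y; lip y 30, z 200 mm, top end y 143, z 310; foot y 58 to 158, x ±70. Yellow gate shuts the mouth, its rail z 252, x to 110. Its paddle (rubber face x 9, y -23 to 21, z 146 to 180; frame z 142 up) is pushed along +x against a 1 to 2 N spring: mouth clear after 38 mm, stop at 62.
- catch_pan: Loose steel pan, 0.16 kg: rim 120 mm across, bottom 104, height 50, wall and floor 4. Origin: centre of underside, z up. Red handle along its -x: bar 18 wide, 18 high, centred at z 36 mm, x -75 to -155; grip at x -115 to clear the chute. Pushed along the chute's x axis (y 0) with underside at z 130 to 135, it meets the paddle with its centre at x -51; at x 0 the mouth is open with 13 mm to spare.
- brake_pad_a: Black bicycle brake pad with a steel stud on one side, 30 x 52 x 12 mm, 30 g; the lower of two lying lengthwise in the trough, against the gate. Origin: centre of underside, y along its length. Once the gate is open both pads slide off the lip toward the chute's -y and land round the drop point within about 1 s.
- brake_pad_b: The same kind of brake pad, lying in the trough just above the first. Origin: centre of its underside; y along its length.

How it is judged:
On the way, in this order (a step that is already met when the one before it is completed fails the run):
1. the pan is held up at the chute while both pads are still in it (height (world z) of catch_pan above 0.1 m and horizontal distance between catch_pan and chute below 0.1 m and height (world z) of each of brake_pad_a, brake_pad_b above 0.205 m), for 0.1 s.
2. both pads are in the pan while it is still held up off the bench (height (world z) of catch_pan above 0.08 m and horizontal distance between each of brake_pad_a, brake_pad_b and catch_pan below 0.055 m and z of brake_pad_a in the frame of catch_pan between 0 and 0.045 m and z of brake_pad_b in the frame of catch_pan between 0 and 0.045 m), for 0.2 s.
At the end, for the whole second after the job is handed in: The pan stands flat on the bench (underside within 6 mm of the bench top, tilted less than 0.1 rad), at rest, with both brake pads inside it (their centres within 55 mm of the pan's axis and less than 45 mm above its underside) (height (world z) of catch_pan between -0.01 and 0.006 m and angle between catch_pan's own z axis and vertical below 0.1 rad and linear speed of catch_pan below 0.02 m/s and horizontal distance between each of brake_pad_a, brake_pad_b and catch_pan below 0.055 m and z of brake_pad_a in the frame of catch_pan between 0 and 0.045 m and z of brake_pad_b in the frame of catch_pan between 0 and 0.045 m); the robot touches nothing.
It also fails if it takes over 51 s, if anything falls off the work surface, if the arm or the gripper's body presses on something with over 40 N, if the wrist force passes 120 N, or if a joint passes its speed limit or range.

## Working session

There is one attempt and no reset: what is moved stays moved. The work goes in short steps, Python scripts to look and compute and a tool call to move; the robot and the scene stay as the last step left them, time stands still between calls to the robot, and variables do not carry over. Pictures are saved under pics/ and viewed, at most 10 in all, crops included, and the job is handed in when it is done.

Besides the shell and the picture viewer there is one more tool, called after ">>>" by a JSON object that holds its "name" and its "arguments", one argument or row to a line. jog_arm: Moves the arm, as the interface text tells. Its arguments: {"type":"object","properties":{"motion":{"type":"array"},"squeeze":{"type":"number"}},"required":["motion"]}

```bash
mkdir -p pics; ls
python3 - <<'E'
from cell import read_state, viewer, order, bot
import cv2,numpy as np
s=read_state(); print(s); print(bot.pinch_z)
for n in("scene","top"):
    c=viewer.camera(n); cv2.imwrite(f"pics/{n}0.png",c["img"]); np.savez(f"{n}0.npz",**{k:np.asarray(v) for k,v in c.items()})
    print(n,c["fx"],c["cx"],c["cy"],np.round(c["R"],3).tolist(),c["t"])
E
```

```text
pics
{'time_s': 0.0, 'q': array([-1.39000004e+00,  3.42715075e-01,  1.52502839e+00,  1.38616985e-05,
        1.27541485e+00, -1.45994959e-01]), 'joint_vel': array([ 1.70690549e-03, -6.37207158e-04,  2.32531657e-03,  2.00257437e-03,
       -5.42273360e-06,  9.73710492e-05]), 'tau': array([-2.27049910e-03, -4.31254148e+01, -2.44219440e+01,  7.15970015e-02,
        5.59912249e-02, -1.11118381e-04]), 'eef_pos': array([ 0.16847978, -0.49679117,  0.22604497]), 'tool_rot': array([-3.09820478e+00, -5.10780466e-01,  2.19581981e-05]), 'wrist_force': array([-0.01526587,  0.07545376, -0.03891469]), 'wrist_torque': array([ 0.01249362, -0.02579359, -0.01528784]), 'grasp_force': 0.0, 'grip_width': 1.0009733459705914}
0.0188
scene 463.3939354887678 322.263444819742 242.38385407032985 [[-0.823, -0.568, -0.021], [-0.377, 0.572, -0.728], [0.426, -0.591, -0.685]] [0.49181157 0.37629375 0.70098263]
top 572.1672613481031 324.4619782747392 241.35826276723057 [[0.038, -0.999, 0.006], [-0.932, -0.037, -0.361], [0.361, 0.008, -0.933]] [-0.04326337  0.62341183  0.92149666]
```

View pics/scene0.png

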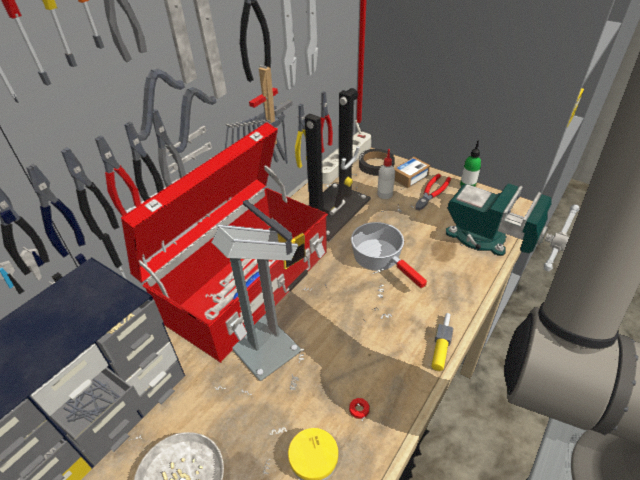

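View pics/top0.png

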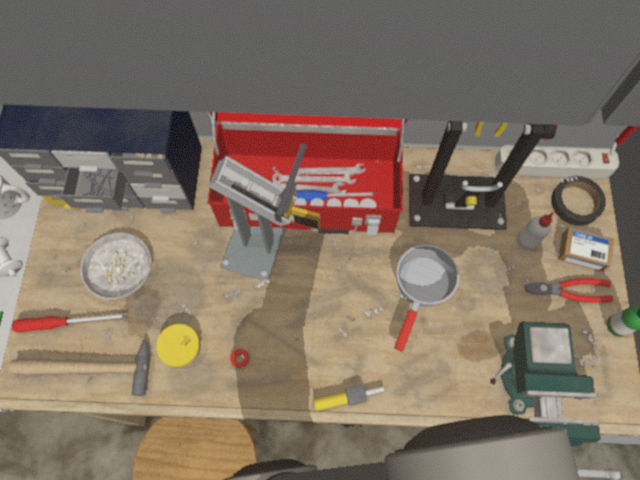

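The scene view shows the pan at about (377,243) with its handle running to (425,283), and the chute with its trough mouth and gate at about (293,250). In the top view the pan is at (428,275), the handle end at (402,348), the chute foot at about (252,250), and the gate at about (300,213).

```bash
cat > h.py <<'E'
import numpy as np,cv2
def world(c,px=None):
    "world points (H,W,3) from depth"
    d=c["depth"]; v,u=np.mgrid[:d.shape[0],:d.shape[1]]
    P=np.stack([(u-c["cx"])/c["fx"]*d,(v-c["cy"])/c["fy"]*d,d],-1)
    return (P-c["t"])@c["R"]
def proj(c,X):
    p=np.asarray(X)@c["R"].T+c["t"]; return np.stack([p[...,0]/p[...,2]*c["fx"]+c["cx"],p[...,1]/p[...,2]*c["fy"]+c["cy"]],-1)
def circ(x,y):
    s=np.linalg.lstsq(np.c_[2*x,2*y,np.ones_like(x)],x*x+y*y,rcond=None)[0]; return s[0],s[1],np.sqrt(s[2]+s[0]**2+s[1]**2)
def redmask(img):
    h=cv2.cvtColor(img,cv2.COLOR_BGR2HSV); return ((h[...,0]<8)|(h[...,0]>172))&(h[...,1]>150)&(h[...,2]>60)
E
python3 - <<'E'
from h import *
T=dict(np.load("top0.npz"));S=dict(np.load("scene0.npz"))
for n,c,b in(("top",T,(385,235,475,360)),("scene",S,(340,215,435,295))):
    W=world(c); m=np.zeros((480,640),bool); m[b[1]:b[3],b[0]:b[2]]=1
    r=m&redmask(c["img"])&(c["depth"]>0); P=W[r]
    P=P[P[:,2]>.036]; 
    mu=P.mean(0); w,v=np.linalg.eigh(np.cov(P[:,:2].T)); a=v[:,1]; a=a*np.sign(a[0]); t=(P[:,:2]-mu[:2])@a
    print(n,len(P),mu,"dir",a,np.degrees(np.arctan2(a[1],a[0])),t.min(),t.max(),"ztop",np.percentile(P[:,2],[50,90]))
    q=m&~redmask(c["img"])&(W[...,2]>.046)&(W[...,2]<.056); Q=W[q]; print(len(Q),circ(Q[:,0],Q[:,1]))
a=T["img"][140:290,190:340];b=S["img"][215:385,190:320]
cv2.imwrite("pics/crop1.png",np.hstack([cv2.resize(a,(420,560),interpolation=3) if 0 else cv2.resize(a,None,fx=3.0,fy=3.0,interpolation=3)[:450],cv2.resize(b,(344,450),interpolation=3)]))
W=world(T)
for u,v in[(238,226),(283,236),(270,275),(225,264),(250,250),(222,172),(250,192),(276,206)]: print(u,v,W[v,u])
W=world(S)
for u,v in[(265,365),(298,350),(240,232),(270,245)]: print(u,v,W[v,u])
E
```

```text
top 358 [ 0.48383036 -0.17405072  0.04429684] dir [ 0.9345601  -0.35580532] -20.842808876421696 -0.03776343541844877 0.039440064989046286 ztop [0.04435242 0.04687116]
423 (np.float64(0.5908462897722452), np.float64(-0.21573582650879886), np.float64(0.05782565351370027))
scene 273 [ 0.4858534  -0.17207131  0.04267281] dir [ 0.93322829 -0.35928395] -21.056227736720977 -0.037994195056432464 0.04092699580386541 ztop [0.04310661 0.04530019]
264 (np.float64(0.5949997653600766), np.float64(-0.21646939545510957), np.float64(0.057449783710902154))
238 226 [0.64868973 0.14041837 0.11603784]
283 236 [ 0.67863747  0.0670268  -0.00132996]
270 275 [0.59309325 0.08713025 0.00236429]
225 264 [0.60901677 0.17649055 0.01281097]
250 250 [0.64171594 0.13017765 0.00921821]
222 172 [0.67422045 0.14647796 0.27649639]
250 192 [0.65110028 0.10243259 0.25538625]
276 206 [0.64741921 0.06345513 0.21307737]
265 365 [0.61747066 0.15910625 0.00848344]
298 350 [0.58675893 0.09761308 0.00660212]
240 232 [0.67779428 0.10562764 0.27190566]
270 245 [0.63066686 0.09011511 0.2555505 ]
```

View pics/crop1.png

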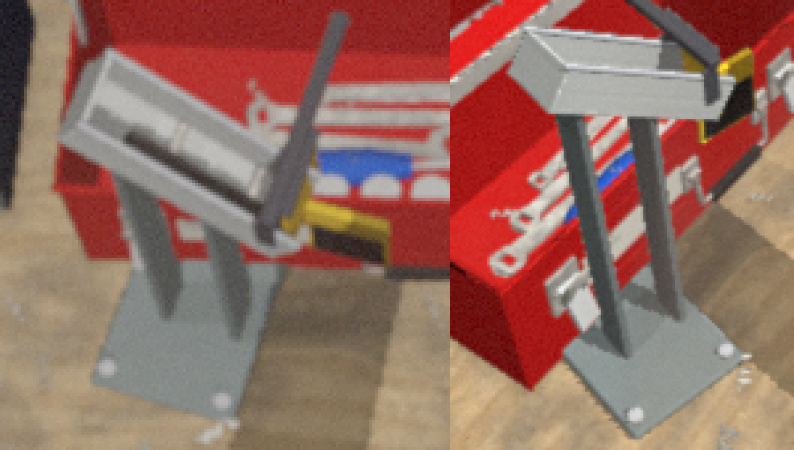

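The crop shows the foot corners clearly in both views, with the trough rising left and back in the top view and the gate's black rubber at its mouth facing the robot. Next I fit the chute pose.

Run:
```python
from h import *
T=dict(np.load("top0.npz"));S=dict(np.load("scene0.npz"))
def plane(c,u,v,z):
    d=np.array([(u-c["cx"])/c["fx"],(v-c["cy"])/c["fy"],1])@c["R"]; o=-c["t"]@c["R"]; return o+d*(z-o[2])/d[2]
for c,u,v in[(T,221,267),(T,269,279.5),(T,287,228),(S,299.6,353),(S,260.7,380),(S,233.5,347)]: print(plane(c,u,v,.008))
# yellow/black gate, and trough points
allp=[]
for n,c,b in(("top",T,(205,150,325,250)),("scene",S,(205,215,320,275))):
    W=world(c); m=np.zeros((480,640),bool); m[b[1]:b[3],b[0]:b[2]]=1
    h=cv2.cvtColor(c["img"],cv2.COLOR_BGR2HSV)
    y=m&(h[...,0]>15)&(h[...,0]<35)&(h[...,1]>150)&(W[...,2]>.12); print(n,"yellow",y.sum(),np.percentile(W[y],[5,50,95],axis=0).round(3).tolist())
    g=m&(h[...,1]<70)&(W[...,2]>.17)&(W[...,2]<.34)&(W[...,0]>.5)&(W[...,0]<.8); P=W[g]; print(len(P)); allp.append(P)
    # min-area rect in xy of trough points
    k=h[...,2]>90; Q=W[g&k]; print(cv2.minAreaRect(Q[:,:2].astype(np.float32)*1000))
np.save("tr.npy",np.vstack(allp))
```

```text
[0.60405732 0.18468853 0.008     ]
[0.58197106 0.08782724 0.008     ]
[0.69277375 0.05919908 0.008     ]
[0.57959028 0.10197646 0.008     ]
[0.60424485 0.18725984 0.008     ]
[0.69384596 0.16232433 0.008     ]
top yellow 258 [[0.63, -0.007, 0.18], [0.644, 0.021, 0.199], [0.651, 0.043, 0.223]]
3289
((687.5257568359375, 87.46871185302734), (129.54818725585938, 122.55538177490234), 75.4934310913086)
scene yellow 163 [[0.64, -0.007, 0.147], [0.644, 0.009, 0.197], [0.656, 0.042, 0.226]]
2824
((667.8056640625, 81.9870834350586), (150.70018005371094, 82.04353332519531), 75.26801300048828)
```

Run:
```python
from h import *
T=dict(np.load("top0.npz"));S=dict(np.load("scene0.npz"))
print("cams",-T["t"]@T["R"],-S["t"]@S["R"])
O=np.array([.632,.018])
for yaw in(-15,):
  a=np.radians(yaw); X=np.array([np.cos(a),np.sin(a)]);Y=np.array([-X[1],X[0]])
  for n,c in(("top",T),("scene",S)):
    W=world(c); q=W[...,:2]-O; L=np.stack([q@X,q@Y,W[...,2]],-1)*1000
    # wall/rim: highest edge points of trough per y bin
    m=(abs(L[...,0])<45)&(L[...,1]>35)&(L[...,1]<145)&(L[...,2]>185)&(L[...,2]<330)
    for y0 in range(40,140,20):
        k=m&(L[...,1]>y0)&(L[...,1]<y0+20); p=L[k]
        zt=p[:,2]-(p[:,1]-30)*np.tan(np.radians(36))-200
        top=p[zt>np.percentile(zt,60)]
        print(n,y0,k.sum(),"x pct",np.percentile(p[:,0],[2,10,50,90,98]).round(1),"zrel",np.percentile(zt,[5,50,95]).round(1))
    h=cv2.cvtColor(c["img"],cv2.COLOR_BGR2HSV)
    k=(L[...,0]>-15)&(L[...,0]<35)&(L[...,1]>-40)&(L[...,1]<18)&(L[...,2]>140)&(L[...,2]<185)
    kb=k&(h[...,2]<70); p=L[kb]; print(n,"rubber",len(p),np.percentile(p,[3,50,97],axis=0).round(1).tolist())
    if len(p)>20: print(" slope dx/dy deg",np.degrees(np.arctan(np.polyfit(p[:,1],p[:,0],1)[0])))
    k2=(L[...,0]>40)&(L[...,0]<140)&(abs(L[...,1]-20)<40)&(L[...,2]>235)&(L[...,2]<275); p=L[k2]
    if len(p)>20: print(n,"rail",len(p),np.percentile(p,[3,50,97],axis=0).round(1).tolist(),"slope",np.degrees(np.arctan(np.polyfit(p[:,0],p[:,1],1)[0])))
```

```text
cams [ 0.24979728 -0.0277646   1.08466611] [0.24794977 0.47856238 0.76442869]
top 40 405 x pct [-23.6 -22.9   1.5  20.8  22.1] zrel [-2.9 13.4 34.8]
top 60 502 x pct [-23.8 -23.1   5.1  20.6  21.8] zrel [-3.5 11.9 34.8]
top 80 496 x pct [-23.8 -23.1   4.3  20.4  21.7] zrel [-2.5 13.2 34.5]
top 100 513 x pct [-24.  -23.3   6.2  20.2  21.7] zrel [-3.  10.4 34.6]
top 120 584 x pct [-24.  -23.2  -1.4  19.6  20.8] zrel [-67.8   2.6  33.7]
top rubber 134 [[8.6, -19.6, 153.9], [9.8, -1.8, 167.0], [11.1, 16.7, 179.4]]
 slope dx/dy deg -0.5053834495426356
top rail 242 [[42.1, 27.4, 246.7], [73.8, 31.9, 251.1], [107.0, 37.0, 254.6]] slope 0.6519932729578134
scene 40 311 x pct [-22.1 -21.2 -19.6  23.5  24.2] zrel [-0.9 19.3 33.8]
scene 60 471 x pct [-21.8 -21.1 -12.   22.9  23.8] zrel [-44.3  10.6  32.8]
scene 80 347 x pct [-22.2 -21.6 -19.9  22.9  23.8] zrel [-0.7 19.2 33.6]
scene 100 359 x pct [-22.3 -21.7 -20.3  22.8  23.9] zrel [-1.7 19.7 33.5]
scene 120 783 x pct [-22.2 -21.2  -9.2  15.2  22.6] zrel [-75.6   7.6  31.2]
scene rubber 154 [[10.6, -19.1, 148.1], [12.3, -6.0, 159.7], [13.7, 15.8, 178.2]]
 slope dx/dy deg -0.6943150775123698
scene rail 186 [[42.7, 28.3, 244.8], [73.9, 34.7, 250.4], [108.8, 37.9, 252.8]] slope 1.050479209148234
```

>>> {"name": "jog_arm", "arguments": {
  "motion": [
    {"fingers": 1,"offset": [0,0,0],"turn": 1},
    {"fingers": 1,"offset": [0,0,0],"turn": 1},
    {"fingers": 1,"offset": [0,0,0],"turn": 1},
    {"fingers": 1,"offset": [0,0,0],"turn": 1},
    {"fingers": 1,"offset": [0,0,0],"turn": 1},
    {"fingers": 1,"offset": [0,0,0],"turn": 1},
    {"fingers": 1,"offset": [0,0,0],"turn": 1},
    {"fingers": 1,"offset": [0,0,0],"turn": 1},
    {"fingers": 1,"offset": [0,0,0],"turn": 1},
    {"fingers": 1,"offset": [0,0,0],"turn": 0.95}
  ],
  "squeeze": 50
}}

```text
time_s: 0.93
eef_pos: [0.1685, -0.497, 0.2263]
tool_rot: [-3.087, 0.58, 0.001]
wrist_force: [0.2, -0.9, -0.9]
grip_width: 1.0
grasp_force: 0.0
```

>>> {"name": "jog_arm", "arguments": {
  "motion": [
    {"fingers": 1,"offset": [0.37,-0.85,0],"turn": 0},
    {"fingers": 1,"offset": [0.37,-0.85,0],"turn": 0},
    {"fingers": 1,"offset": [0.37,-0.85,0],"turn": 0},
    {"fingers": 1,"offset": [0.37,-0.85,0],"turn": 0},
    {"fingers": 1,"offset": [0.37,-0.85,0],"turn": 0},
    {"fingers": 1,"offset": [0.37,-0.85,0],"turn": 0},
    {"fingers": 1,"offset": [0.37,-0.85,0],"turn": 0},
    {"fingers": 1,"offset": [0.37,-0.85,0],"turn": 0},
    {"fingers": 1,"offset": [0.37,-0.85,0],"turn": 0},
    {"fingers": 1,"offset": [0.37,-0.85,0],"turn": 0},
    {"fingers": 1,"offset": [0.37,-0.85,0],"turn": 0},
    {"fingers": 1,"offset": [0.37,-0.85,0],"turn": 0}
  ]
}}

```text
time_s: 1.93
eef_pos: [0.4819, -0.1787, 0.2265]
tool_rot: [-3.089, 0.574, 0.001]
wrist_force: [0.7, -0.5, -0.6]
grip_width: 0.999
grasp_force: 0.0
```

```bash
cat >> h.py <<'E'
from scipy.spatial.transform import Rotation as Ro
def pose(s):
    R=Ro.from_rotvec(s["tool_rot"]).as_matrix(); return np.asarray(s["eef_pos"]),R
def togo(s,target,yawdeg):
    "units of rows (0.04 m, 4 deg) still to go, tool axes"
    p,R=pose(s); yaw=np.degrees(np.arctan2(R[1,0],R[0,0])); d=(np.asarray(target)-p)
    print("t",s["time_s"],"p",p.round(4),"yaw",yaw.round(2),"tilt",np.degrees(np.arccos(-R[2,2])).round(2),"grip",s["grip_width"],s["grasp_force"],"F",np.round(s["wrist_force"],2))
    print("rows: offset",(R.T@d/0.04).round(2),"turn",-(yawdeg-yaw)/4)
E
python3 -c "
from h import *; from cell import *
togo(read_state(),[.4855,-.1745,.017],-21)"
```

```text
t 1.9333 p [ 0.4819 -0.1787  0.2265] yaw -21.07 tilt 0.03 grip 0.9985716820521008 0.0 F [ 0.75 -0.48 -0.57]
rows: offset [ 0.05 -0.13  5.24] turn -0.017479024693130008
```

>>> {"name": "jog_arm", "arguments": {
  "motion": [
    {"fingers": 1,"offset": [0.05,-0.13,0.7],"turn": 0},
    {"fingers": 1,"offset": [0,0,0.8],"turn": 0},
    {"fingers": 1,"offset": [0,0,0.8],"turn": 0},
    {"fingers": 1,"offset": [0,0,0.8],"turn": 0},
    {"fingers": 1,"offset": [0,0,0.8],"turn": 0},
    {"fingers": 1,"offset": [0,0,0.6],"turn": 0},
    {"fingers": 1,"offset": [0,0,0.4],"turn": 0},
    {"fingers": 1,"offset": [0,0,0.2],"turn": 0},
    {"fingers": 1,"offset": [0,0,0.1],"turn": 0},
    {"fingers": 1,"offset": [0,0,0],"turn": 0}
  ]
}}

```text
time_s: 2.77
eef_pos: [0.4846, -0.1762, 0.0183]
tool_rot: [-3.088, 0.575, 0.001]
wrist_force: [-0.3, -0.7, 0.1]
grip_width: 0.997
grasp_force: 0.0
```

```bash
python3 -c "
from h import *; from cell import *
togo(read_state(),[.4855,-.1745,.017],-21)
c=viewer.camera('wrist');cv2.imwrite('pics/w1.png',c['img'])"
```

```text
t 2.7667 p [ 0.4846 -0.1762  0.0183] yaw -21.08 tilt 0.05 grip 0.9969944521807641 0.0 F [-0.27 -0.67  0.09]
rows: offset [ 0.01 -0.05  0.03] turn -0.01976348035077624
```

View pics/w1.png

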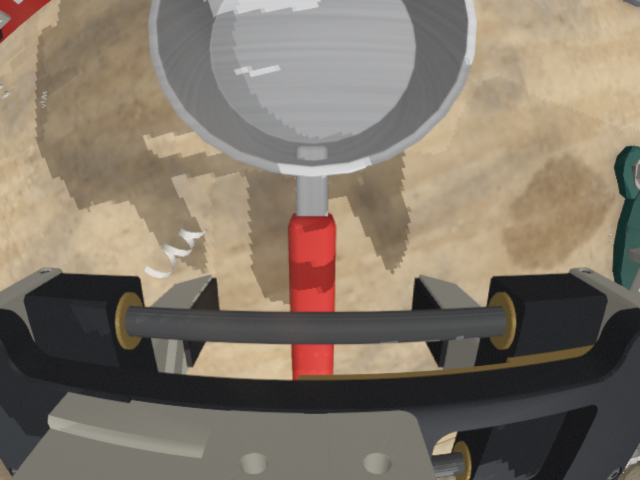

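The wrist view shows the red handle at column 312, straight and midway between the fingers (columns 215 and 415). I'll close the gripper and lift.

>>> {"name": "jog_arm", "arguments": {
  "motion": [
    {"fingers": 0,"offset": [0,0,0],"turn": 0},
    {"fingers": 0,"offset": [0,0,0],"turn": 0},
    {"fingers": 0,"offset": [0,0,0],"turn": 0},
    {"fingers": 0,"offset": [0,0,0],"turn": 0},
    {"fingers": 0,"offset": [0,0,0],"turn": 0},
    {"fingers": 0,"offset": [0,0,0],"turn": 0},
    {"fingers": 0,"offset": [0,0,0],"turn": 0},
    {"fingers": 0,"offset": [0,0,0],"turn": 0},
    {"fingers": 0,"offset": [0,0,0],"turn": 0},
    {"fingers": 0,"offset": [0,0,0],"turn": 0},
    {"fingers": 0,"offset": [0,0,0],"turn": 0}
  ],
  "squeeze": 50
}}

```text
time_s: 3.73
eef_pos: [0.4847, -0.1763, 0.0187]
tool_rot: [3.089, -0.575, -0.0]
wrist_force: [0.1, 0.0, 0.4]
grip_width: 0.254
grasp_force: 0.0
```

>>> {"name": "jog_arm", "arguments": {
  "motion": [
    {"fingers": 0,"offset": [0,0,-0.1],"turn": 0},
    {"fingers": 0,"offset": [0,0,-0.2],"turn": 0},
    {"fingers": 0,"offset": [0,0,-0.3],"turn": 0},
    {"fingers": 0,"offset": [0,0,-0.4],"turn": 0},
    {"fingers": 0,"offset": [0,0,-0.5],"turn": 0},
    {"fingers": 0,"offset": [0,0,-0.5],"turn": 0},
    {"fingers": 0,"offset": [0,0,-0.4],"turn": 0},
    {"fingers": 0,"offset": [0,0,-0.4],"turn": 0},
    {"fingers": 0,"offset": [0,0,-0.3],"turn": 0},
    {"fingers": 0,"offset": [0,0,-0.2],"turn": 0},
    {"fingers": 0,"offset": [0,0,0],"turn": 0},
    {"fingers": 0,"offset": [0,0,0],"turn": 0}
  ]
}}

```text
time_s: 4.73
eef_pos: [0.4846, -0.1762, 0.1508]
tool_rot: [3.088, -0.575, 0.0]
wrist_force: [-0.9, -0.1, -1.7]
grip_width: 0.196
grasp_force: 50.0
```

```bash
cat >> h.py <<'E'
def pan(cs,s,zlo=-.1):
    "pan rim circle and tilt seen by cams, with the tool's pose"
    p,R=pose(s)
    for n,c in cs.items():
        W=world(c); L=(W-p)@R  # tool coords: x to pan, z down
        h=cv2.cvtColor(c["img"],cv2.COLOR_BGR2HSV)
        m=(abs(L[...,0]-.115)<.075)&(abs(L[...,1])<.075)&(abs(L[...,2]+.0328)<.012)&(h[...,1]<90)&(c["depth"]>0)
        Q=L[m]; A=np.c_[Q[:,:2],np.ones(len(Q))]
        top=Q[:,2]; 
        x,y,r=circ(Q[:,0],Q[:,1]); k=abs(np.hypot(Q[:,0]-x,Q[:,1]-y)-r)<.006; Q=Q[k]; x,y,r=circ(Q[:,0],Q[:,1])
        co=np.linalg.lstsq(np.c_[Q[:,0]-x,Q[:,1]-y,np.ones(len(Q))],Q[:,2],rcond=None)[0]
        print(n,len(Q),"rim centre tool mm",(np.array([x,y,r])*1000).round(1),"rim z",(co[2]*1000).round(1),"slopes deg",np.degrees(co[:2]).round(1),"min z",(np.percentile(Q[:,2],3)*1000).round(1))
E
python3 -c "
from h import *; from cell import *
s=read_state(); cs={n:viewer.camera(n) for n in('top','scene')}
pan(cs,s); togo(s,[.633-.205*np.cos(np.radians(-14.7)),.019-.205*np.sin(np.radians(-14.7)),.132+.017],-14.7)
cv2.imwrite('pics/s2.png',cs['scene']['img'])
W=world(cs['scene'])
print('toolbox front z',[W[v,u].round(3).tolist() for u,v in[(300,240),(230,330),(318,215)]])"
```

```text
Traceback (most recent call last):
  File "h.py", line 32, in pan
    print(n,len(Q),"rim centre tool mm",(np.array([x,y,r])*1000).round(1),"rim z",(co[2]*1000).round(1),"slopes deg",np.degrees(co[:2]).round(1),"min z",(np.percentile(Q[:,2],3)*1000).round(1))
                                                                                                                                                          ~~~~~~~~~~~~~^^^^^^^^^^
IndexError: index -1 is out of bounds for axis 0 with size 0
```

```bash
python3 -c "
from h import *; from cell import *
s=read_state(); cs={n:viewer.camera(n) for n in('top','scene')}
togo(s,[.633-.205*np.cos(np.radians(-14.7)),.019-.205*np.sin(np.radians(-14.7)),.132+.017],-14.7)
for n,c in cs.items(): np.savez(n+'1.npz',**{k:np.asarray(v) for k,v in c.items()})
a=cs['top']['img'][200:400,300:500];b=cs['scene']['img'][150:350,300:500]
cv2.imwrite('pics/s2.png',cv2.resize(np.hstack([a,b]),(800,400)))
"
```

```text
t 4.8333 p [ 0.4841 -0.176   0.1499] yaw -21.08 tilt 0.1 grip 0.1906773002253522 49.97760236263275 F [ 0.34 -0.47 -2.33]
rows: offset [-3.37 -5.32  0.03] turn -1.5938689444384373
```

View pics/s2.png

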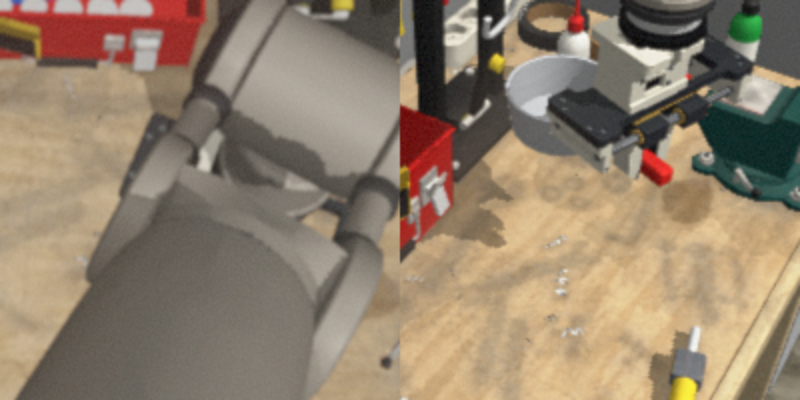

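The pan is lifted: in the scene half (right) its rim is at about (555,95) and the handle end at (658,165). Next I measure how it sits in the grip.

Run:
```python
from h import *; from cell import *
s=read_state(); p,R=pose(s); c=dict(np.load("scene1.npz"))
W=world(c); L=(W-p)@R*1000; h=cv2.cvtColor(c["img"],cv2.COLOR_BGR2HSV)
m=np.zeros((480,640),bool); m[150:250,340:440]=1
g=m&(L[...,0]>45)&(L[...,0]<190)&(abs(L[...,1])<75)&(L[...,2]>-60)&(L[...,2]<30); Q=L[g]
print(len(Q),np.percentile(Q,[1,50,99],axis=0).round(1))
# upper edge per x bin on rim
for x0 in range(45,185,15):
    k=Q[(Q[:,0]>x0)&(Q[:,0]<x0+15)]
    if len(k)>5: print(x0,len(k),"top z",np.percentile(k[:,2],[1,5,95]).round(1),"y",np.percentile(k[:,1],[2,98]).round(1))
r=redmask(c["img"]); r[:210]=0;r[250:]=0;r[:,:410]=0;r[:,440:]=0
H=L[r]; print("handle",len(H),np.percentile(H,[3,50,97],axis=0).round(1)); 
x=H[:,0]
for x0 in range(-45,0,8):
    k=H[(x>x0)&(x<x0+8)]
    if len(k)>5: print(x0,np.percentile(k[:,2],[3,97]).round(1))
```

```text
1331 [[ 73.9 -59.1 -28.6]
 [151.8  -4.8  -4.9]
 [175.3  53.1  21. ]]
60 22 top z [ 2.9  4.9 21.9] y [-36.4 -18.5]
75 128 top z [-28.9 -26.   19.5] y [-50.7 -30. ]
90 122 top z [-27.6 -26.9  18.6] y [-57.5 -44.1]
105 85 top z [-28.8 -27.6  19.2] y [-60.3 -51.5]
120 103 top z [-28.9 -27.3  18.5] y [-59.5  53.9]
135 184 top z [-28.2 -27.   19.1] y [-55.3  53.6]
150 318 top z [-28.4 -26.8  19.8] y [-41.3  44.3]
165 369 top z [-28.2 -26.9  16.3] y [-27.2  29.6]
handle 185 [[-36.5 -10.1 -24.6]
 [-23.2  -4.7 -21.2]
 [ -3.6   7.2  -9.5]]
-37 [-24.2  -9.2]
-29 [-24.6  -9.9]
-21 [-24.  -11.3]
-13 [-24.4 -14. ]
-5 [-24.4 -20.9]
```

>>> {"name": "jog_arm", "arguments": {
  "motion": [
    {"fingers": 0,"offset": [0,0,-0.09],"turn": -0.6},
    {"fingers": 0,"offset": [0,0,0],"turn": -0.6},
    {"fingers": 0,"offset": [-0.2,-0.2,0],"turn": -0.4},
    {"fingers": 0,"offset": [-0.4,-0.4,0],"turn": 0},
    {"fingers": 0,"offset": [-0.4,-0.7,0],"turn": 0},
    {"fingers": 0,"offset": [-0.4,-0.8,0],"turn": 0},
    {"fingers": 0,"offset": [-0.4,-0.8,0],"turn": 0},
    {"fingers": 0,"offset": [-0.3,-0.8,0],"turn": 0},
    {"fingers": 0,"offset": [-0.2,-0.8,0],"turn": 0},
    {"fingers": 0,"offset": [-0.2,-0.6,0],"turn": 0},
    {"fingers": 0,"offset": [-0.1,-0.4,0],"turn": 0},
    {"fingers": 0,"offset": [0,-0.2,0],"turn": 0}
  ]
}}

```text
time_s: 5.93
eef_pos: [0.4406, 0.0733, 0.1539]
tool_rot: [-3.116, 0.397, 0.003]
wrist_force: [0.6, 0.8, -2.1]
grip_width: 0.189
grasp_force: 50.0
```

>>> {"name": "jog_arm", "arguments": {
  "motion": [
    {"fingers": 0,"offset": [0,0,0],"turn": 0},
    {"fingers": 0,"offset": [0,0,0],"turn": 0},
    {"fingers": 0,"offset": [0,0,0],"turn": 0}
  ]
}}

```text
time_s: 6.18
eef_pos: [0.4421, 0.07, 0.1541]
tool_rot: [3.115, -0.402, -0.001]
wrist_force: [-0.1, 0.1, -1.2]
grip_width: 0.195
grasp_force: 50.0
```

Run:
```python
from h import *; from cell import *
s=read_state(); c=viewer.camera("scene"); t=viewer.camera("top")
a=np.radians(-14.7);X=np.array([np.cos(a),np.sin(a)]);O=np.array([.633,.019])
togo(s,[*(O-.2*X),.1535],-14.7)
p,R=pose(s); print("chute frame tool",R[:2,0]@0 if 0 else [round(float(v),4) for v in((p[:2]-O)@X,(p[:2]-O)@[-X[1],X[0]])])
for n,c_ in(("scene",c),("top",t)):
    W=world(c_); L=(W-p)@R*1000
    g=(L[...,0]>45)&(L[...,0]<185)&(abs(L[...,1])<75)&(L[...,2]>-45)&(L[...,2]<30); Q=L[g]
    print(n,len(Q),np.percentile(Q,[1,50,99],axis=0).round(1).tolist())
    for x0 in range(60,180,20):
        k=Q[(Q[:,0]>x0)&(Q[:,0]<x0+20)]
        if len(k)>5: print(x0,"top z",np.percentile(k[:,2],[3,97]).round(1),"y",np.percentile(k[:,1],[2,98]).round(1))
b=c["img"][150:390,200:440];d=t["img"][130:330,180:380]
cv2.imwrite('pics/s3.png',np.hstack([cv2.resize(d,(400,400)),cv2.resize(b,(400,400))]))
```

```text
t 6.1833 p [0.4421 0.07   0.1541] yaw -14.72 tilt 0.03 grip 0.19454655035115295 49.97738599777222 F [-0.11  0.06 -1.21]
rows: offset [-0.06  0.02  0.02] turn -0.0043595302787458046
chute frame tool [-0.1976, 0.0009]
scene 2269 [[93.0, -72.4, -28.7], [150.9, 4.6, 7.3], [184.3, 49.0, 20.8]]
80 top z [-28.8  19.6] y [-55.7 -44.9]
100 top z [-28.2  20.2] y [-59.6  34.8]
120 top z [-27.1  20.2] y [-58.4  48.8]
140 top z [-27.2  20.2] y [-49.8  49.3]
160 top z [-27.9  19.3] y [-34.1  33.4]
top 1284 [[77.1, -73.5, -31.8], [151.8, 28.0, -3.1], [183.0, 57.2, 21.3]]
60 top z [-30.3  16.6] y [34.3 45.2]
80 top z [-30.2  19.6] y [31.4 55. ]
100 top z [-29.2  20.6] y [26.8 58.1]
120 top z [-28.9  20.7] y [22.2 57. ]
140 top z [-29.3  19.9] y [-45.8  49.7]
160 top z [-29.3  18.1] y [-34.4  32.6]
```

View pics/s3.png

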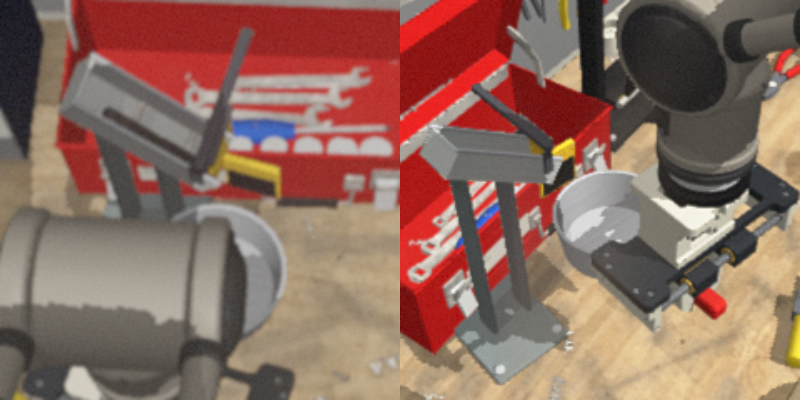

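The pan is level just short of the gate: in the top half the far rim is at (240,210), below the yellow paddle at (265,180). Both pads are still in the trough, so I push.

>>> {"name": "jog_arm", "arguments": {
  "motion": [
    {"fingers": 0,"offset": [0.2,0,0],"turn": 0},
    {"fingers": 0,"offset": [0.2,0,0],"turn": 0},
    {"fingers": 0,"offset": [0.2,0,0],"turn": 0},
    {"fingers": 0,"offset": [0.2,0,0],"turn": 0},
    {"fingers": 0,"offset": [0.25,0,0],"turn": 0},
    {"fingers": 0,"offset": [0.3,0,0],"turn": 0},
    {"fingers": 0,"offset": [0.3,0,0],"turn": 0},
    {"fingers": 0,"offset": [0.25,0,0],"turn": 0},
    {"fingers": 0,"offset": [0.15,0,0],"turn": 0},
    {"fingers": 0,"offset": [0,0,0],"turn": 0},
    {"fingers": 0,"offset": [0,0,0],"turn": 0},
    {"fingers": 0,"offset": [0,0,0],"turn": 0}
  ]
}}

```text
time_s: 7.28
eef_pos: [0.5209, 0.0501, 0.154]
tool_rot: [3.116, -0.401, -0.002]
wrist_force: [-0.5, -0.7, -2.1]
grip_width: 0.191
grasp_force: 50.0
```

>>> {"name": "jog_arm", "arguments": {
  "motion": [
    {"fingers": 0,"offset": [0,0,0],"turn": 0},
    {"fingers": 0,"offset": [0,0,0],"turn": 0},
    {"fingers": 0,"offset": [0,0,0],"turn": 0},
    {"fingers": 0,"offset": [0,0,0],"turn": 0},
    {"fingers": 0,"offset": [0,0,0],"turn": 0},
    {"fingers": 0,"offset": [0,0,0],"turn": 0},
    {"fingers": 0,"offset": [0,0,0],"turn": 0},
    {"fingers": 0,"offset": [0,0,0],"turn": 0},
    {"fingers": 0,"offset": [0,0,0],"turn": 0},
    {"fingers": 0,"offset": [0,0,0],"turn": 0}
  ]
}}

```text
time_s: 8.12
eef_pos: [0.5215, 0.05, 0.1543]
tool_rot: [3.116, -0.401, -0.0]
wrist_force: [-0.8, 0.5, -2.6]
grip_width: 0.195
grasp_force: 50.0
```

Run:
```python
from h import *; from cell import *
s=read_state(); c=viewer.camera("scene"); t=viewer.camera("wrist")
a=np.radians(-14.7);X=np.array([np.cos(a),np.sin(a)]);O=np.array([.633,.019])
togo(s,[*(O-.115*X),.1535],-14.7)
b=c["img"][150:350,200:400]
cv2.imwrite('pics/s4.png',np.hstack([cv2.resize(t["img"],(400,400)),cv2.resize(b,(400,400))]))
```

```text
t 8.1167 p [0.5215 0.05   0.1543] yaw -14.67 tilt 0.01 grip 0.1947998523599482 49.97783839702606 F [-0.8   0.46 -2.6 ]
rows: offset [0.02 0.04 0.02] turn 0.006586397174825898
```

View pics/s4.png

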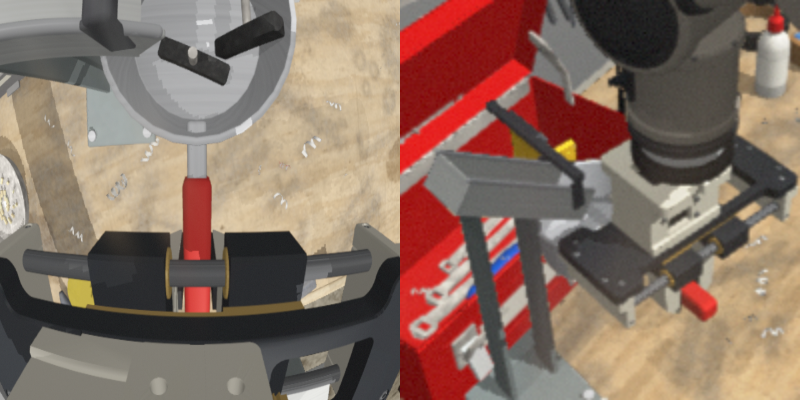

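Both pads are in the pan: in the wrist half one lies at (195,60), and the other leans on the wall at (250,33). I draw back gently and carry the pan to its original clear spot.

>>> {"name": "jog_arm", "arguments": {
  "motion": [
    {"fingers": 0,"offset": [-0.1,0,0],"turn": 0},
    {"fingers": 0,"offset": [-0.2,0,0],"turn": 0},
    {"fingers": 0,"offset": [-0.3,0,0],"turn": 0},
    {"fingers": 0,"offset": [-0.3,0,0],"turn": 0},
    {"fingers": 0,"offset": [-0.3,0,0],"turn": 0},
    {"fingers": 0,"offset": [-0.3,0,0],"turn": 0},
    {"fingers": 0,"offset": [-0.3,0,0],"turn": 0},
    {"fingers": 0,"offset": [-0.2,0,0],"turn": 0},
    {"fingers": 0,"offset": [-0.1,0,0],"turn": 0},
    {"fingers": 0,"offset": [0,0,0],"turn": 0}
  ]
}}

```text
time_s: 9.05
eef_pos: [0.4397, 0.0716, 0.1546]
tool_rot: [3.116, -0.401, 0.001]
wrist_force: [0.5, -0.0, -3.2]
grip_width: 0.192
grasp_force: 50.0
```

>>> {"name": "jog_arm", "arguments": {
  "motion": [
    {"fingers": 0,"offset": [0,0.1,0],"turn": 0},
    {"fingers": 0,"offset": [0,0.3,0],"turn": 0},
    {"fingers": 0,"offset": [0.1,0.5,0],"turn": 0},
    {"fingers": 0,"offset": [0.2,0.6,0],"turn": 0},
    {"fingers": 0,"offset": [0.3,0.7,0],"turn": 0},
    {"fingers": 0,"offset": [0.4,0.7,0],"turn": 0},
    {"fingers": 0,"offset": [0.4,0.7,0],"turn": 0},
    {"fingers": 0,"offset": [0.4,0.7,0],"turn": 0},
    {"fingers": 0,"offset": [0.4,0.6,0],"turn": 0},
    {"fingers": 0,"offset": [0.3,0.5,0],"turn": 0},
    {"fingers": 0,"offset": [0.2,0.3,0],"turn": 0},
    {"fingers": 0,"offset": [0,0,0],"turn": 0}
  ]
}}

```text
time_s: 10.05
eef_pos: [0.4879, -0.1798, 0.1541]
tool_rot: [3.114, -0.406, 0.002]
wrist_force: [-0.1, -0.3, -2.0]
grip_width: 0.193
grasp_force: 50.0
```

>>> {"name": "jog_arm", "arguments": {
  "motion": [
    {"fingers": 0,"offset": [0,0,0.1],"turn": 0},
    {"fingers": 0,"offset": [0,0,0.2],"turn": 0},
    {"fingers": 0,"offset": [0,0,0.4],"turn": 0},
    {"fingers": 0,"offset": [0,0,0.5],"turn": 0},
    {"fingers": 0,"offset": [0,0,0.5],"turn": 0},
    {"fingers": 0,"offset": [0,0,0.5],"turn": 0},
    {"fingers": 0,"offset": [0,0,0.4],"turn": 0},
    {"fingers": 0,"offset": [0,0,0.2],"turn": 0},
    {"fingers": 0,"offset": [0,0,0.1],"turn": 0},
    {"fingers": 0,"offset": [0,0,0],"turn": 0},
    {"fingers": 0,"offset": [0,0,0],"turn": 0}
  ]
}}

```text
time_s: 10.97
eef_pos: [0.4873, -0.1764, 0.0388]
tool_rot: [3.116, -0.4, 0.001]
wrist_force: [0.3, -0.1, -2.3]
grip_width: 0.186
grasp_force: 50.0
```

Run:
```python
from h import *; from cell import *
s=read_state(); c=viewer.camera("scene"); t=viewer.camera("wrist")
togo(s,[.4846,-.1762,.0215],-14.7)
p,R=pose(s); W=world(c); L=(W-p)@R*1000
g=(L[...,0]>45)&(L[...,0]<185)&(abs(L[...,1])<75)&(L[...,2]>-45)&(W[...,2]>.004); Q=L[g]
for x0 in range(60,180,20):
    k=Q[(Q[:,0]>x0)&(Q[:,0]<x0+20)]
    if len(k)>5: print(x0,"z",np.percentile(k[:,2],[3,97]).round(1))
b=c["img"][150:350,300:500]
cv2.imwrite('pics/s5.png',np.hstack([cv2.resize(t["img"],(400,400)),cv2.resize(b,(400,400))]))
```

```text
t 10.9667 p [ 0.4873 -0.1764  0.0388] yaw -14.64 tilt 0.05 grip 0.18561718625667034 49.97731626033783 F [ 0.26 -0.05 -2.29]
rows: offset [-0.07  0.01  0.43] turn 0.014805504743182762
60 z [-18.1  34.3]
80 z [-27.4  19. ]
100 z [-28.   18.8]
120 z [-27.2  21.2]
140 z [-27.1  21.2]
160 z [-27.6  19.7]
```

View pics/s5.png

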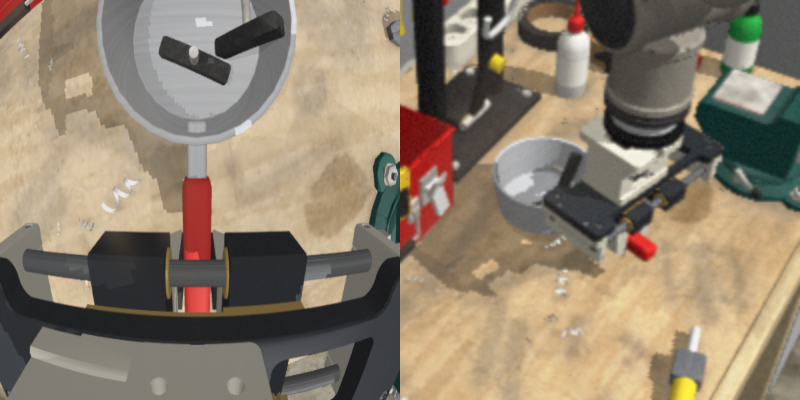

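Both pads are still in the pan, the pan is level, and its underside is about 17 mm above the bench. I lower it slowly.

>>> {"name": "jog_arm", "arguments": {
  "motion": [
    {"fingers": 0,"offset": [0,0,0.08],"turn": 0},
    {"fingers": 0,"offset": [0,0,0.08],"turn": 0},
    {"fingers": 0,"offset": [0,0,0.08],"turn": 0},
    {"fingers": 0,"offset": [0,0,0.06],"turn": 0},
    {"fingers": 0,"offset": [0,0,0.04],"turn": 0},
    {"fingers": 0,"offset": [0,0,0],"turn": 0}
  ]
}}

```text
time_s: 11.57
eef_pos: [0.4867, -0.1765, 0.0242]
tool_rot: [-3.116, 0.401, 0.001]
wrist_force: [-0.2, -0.6, -3.0]
grip_width: 0.194
grasp_force: 50.0
```

>>> {"name": "jog_arm", "arguments": {
  "motion": [
    {"fingers": 0,"offset": [0,0,0.04],"turn": 0},
    {"fingers": 0,"offset": [0,0,0.03],"turn": 0},
    {"fingers": 0,"offset": [0,0,0],"turn": 0},
    {"fingers": 0,"offset": [0,0,0],"turn": 0}
  ]
}}

```text
time_s: 11.9
eef_pos: [0.487, -0.1767, 0.0219]
tool_rot: [3.116, -0.401, 0.0]
wrist_force: [0.2, -0.4, -0.6]
grip_width: 0.19
grasp_force: 50.0
```

>>> {"name": "jog_arm", "arguments": {
  "motion": [
    {"fingers": 0,"offset": [0,0,0.02],"turn": 0},
    {"fingers": 0,"offset": [0,0,0],"turn": 0},
    {"fingers": 0,"offset": [0,0,0],"turn": 0}
  ]
}}

```text
time_s: 12.15
eef_pos: [0.487, -0.1767, 0.0212]
tool_rot: [3.116, -0.401, 0.0]
wrist_force: [-1.2, -1.2, -0.7]
grip_width: 0.19
grasp_force: 50.0
```

>>> {"name": "jog_arm", "arguments": {
  "motion": [
    {"fingers": 0.3,"offset": [0,0,0],"turn": 0},
    {"fingers": 0.4,"offset": [0,0,0],"turn": 0},
    {"fingers": 0.6,"offset": [0,0,0],"turn": 0},
    {"fingers": 0.8,"offset": [0,0,0],"turn": 0},
    {"fingers": 0.8,"offset": [0,0,0],"turn": 0},
    {"fingers": 0.8,"offset": [0,0,0],"turn": 0},
    {"fingers": 0.8,"offset": [0,0,0],"turn": 0},
    {"fingers": 0.8,"offset": [0,0,0],"turn": 0}
  ]
}}

```text
time_s: 12.82
eef_pos: [0.487, -0.1766, 0.0211]
tool_rot: [3.116, -0.401, 0.0]
wrist_force: [0.5, 0.0, 0.1]
grip_width: 0.724
grasp_force: 0.0
```

>>> {"name": "jog_arm", "arguments": {
  "motion": [
    {"fingers": 0.8,"offset": [0,0,-0.2],"turn": 0},
    {"fingers": 0.8,"offset": [0,0,-0.5],"turn": 0},
    {"fingers": 0.8,"offset": [0,0,-0.8],"turn": 0},
    {"fingers": 0.8,"offset": [0,0,-0.8],"turn": 0},
    {"fingers": 0.8,"offset": [0,0,-0.8],"turn": 0},
    {"fingers": 0.8,"offset": [0,0,-0.5],"turn": 0},
    {"fingers": 0.8,"offset": [0,0,-0.2],"turn": 0},
    {"fingers": 0.8,"offset": [0,0,0],"turn": 0},
    {"fingers": 0.8,"offset": [0,0,0],"turn": 0}
  ]
}}

```text
time_s: 13.57
eef_pos: [0.4865, -0.1764, 0.1726]
tool_rot: [-3.116, 0.401, 0.001]
wrist_force: [0.1, -0.5, -0.5]
grip_width: 0.799
grasp_force: 0.0
```

Run:
```python
from h import *; from cell import *
s=read_state(); c=viewer.camera("scene"); t=viewer.camera("wrist")
togo(s,[.4846,-.1762,.0215],-14.7)
W=world(c); m=np.hypot(W[...,0]-.598,W[...,1]+.206)<.064; m&=(W[...,2]>.046)&(W[...,2]<.056); Q=W[m]; print(circ(Q[:,0],Q[:,1]))
m=np.hypot(W[...,0]-.598,W[...,1]+.206)<.07; Q=W[m]; print("max z",np.percentile(Q[:,2],[97,99.5]))
b=c["img"][180:330,310:460]
cv2.imwrite('pics/s6.png',np.hstack([cv2.resize(t["img"],(400,400)),cv2.resize(b,(400,400))]))
```

```text
t 13.5667 p [ 0.4865 -0.1764  0.1726] yaw -14.68 tilt 0.04 grip 0.7994918126290005 0.0 F [ 0.12 -0.51 -0.46]
rows: offset [-0.05  0.01  3.78] turn 0.005708659687055029
(np.float64(0.6017816378247093), np.float64(-0.2042394961876971), np.float64(0.05685107408816138))
max z [0.04931948 0.05083466]
```

View pics/s6.png

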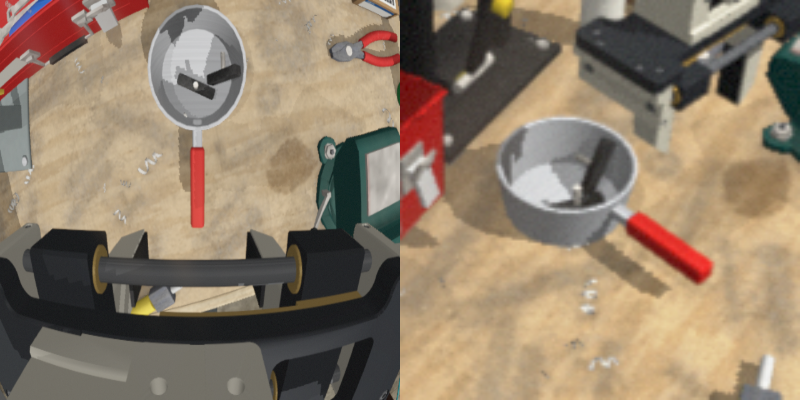

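The pan stands flat on the bench with both pads in it (wrist half, about (195,85) and (225,75)), and the gripper is clear.

```bash
python3 -c "
from cell import *; print(order.hand_in())"
```

```text
the job is handed in; nothing more can be done
None
```

I handed the job in at about 14 s of the 51 s: both brake pads are in the pan, which stands flat on the open bench, and the gripper has let go. The hand-in call returned no verdict.

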